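Release the latched mode key

TASK

Exactly one of the four identical mode keys on the grey selector box is still latched down. Tap the keys lightly with a fingertip to feel which one it is, then press that key fully home and let go, so that it springs out and all four keys stand out alike. Do not push any of the other keys in as far as its latch, and leave the loose things on the box and the bench where they are; nothing is to be picked up.

Things in the scene. Friction and masses are not known exactly. Their poses are not given: they have to be found in the camera images.
- selector: Grey metal box fixed to the bench, 280 mm long (its y), 140 mm deep (x), 60 mm high (z up); origin at the centre of its underside. In its flat top is a row along y of four identical white keys, 20 mm square, 45 mm apart, each at one of place1 to place4. A key moves only straight down, sprung upward: stroke 9 mm, about 2 N to start it from fully out, 1 N more per mm.
- place1 (a point): Centre of the first key's place, in the plane of the box's top face (60 mm over the bench); fixed, does not move with the key; same axes as the box. At the box's +y end: 67.5 mm from its middle along y, 25 mm from it towards -x. A key that is out stands 12 mm above this plane; the latched one only 6 mm, and it does not yield below about 8 N.
- place2 (a point): The same for the second key, 22.5 mm from the box's middle on the +y side, 25 mm towards -x. Pressing the latched key down its last 3 mm, to the stop (about 12 N, 3 mm above the top face), trips its latch; when let go it springs out to 12 mm.
- place3 (a point): The same for the third key, 22.5 mm from the box's middle on the -y side, 25 mm towards -x. A key that is out can latch once it is pushed in 6 mm (about 8 N).
- place4 (a point): The same for the fourth key, 67.5 mm from the box's middle on the -y side, 25 mm towards -x. Which place holds the latched key differs every time.
- adapter_mid (a point): Middle of a loose brass adapter, 20 mm in diameter and 30 mm tall, standing on the box's top face behind the keys (+x side of the row). Leave it alone.
- screwdriver: Loose screwdriver about 200 mm long, lying on the bench; origin at the underside of its middle. Leave it alone.
- spray_mid (a point): Middle of a closed spray can, 52 mm in diameter and 130 mm tall, standing on the bench. Leave it alone.
- mug_mid (a point): Middle of a white mug, 80 mm wide and 90 mm tall, standing on the bench. Leave it alone.

How it is judged:
By the outcome, as a careful person would: the job done as asked, in the order asked, and still so for the second after the job is handed in, with the robot touching nothing.
It also fails if it takes over 48 s, if anything falls off the work surface, if the arm or the gripper's body presses on something with over 40 N, if the wrist force passes 120 N, or if a joint passes its speed limit or range.

ROBOT

A 7-joint arm with a two-finger parallel gripper is mounted at the origin on the work surface. World frame = base frame: x ahead of the robot, y to its left, z up, the work surface at z = 0. Lengths are in m, angles in rad, forces in N, time in s.
With the tool pointing down it reaches from about 0.425 to 1.025 m from the base axis. Payload 9.4 kg.
Tool frame: the origin (TCP) lies at the very end of the fingers, on their centre line; the grasp point (between the pads) lies 19 mm behind it; z points along the fingers, y is the line along which they close (so a half turn about z gives the same grasp; the last joint's range is limited). The gripper opens to 85 mm and grips with 20 to 120 N. Pads are 22 mm wide; open, the fingers measure 114 mm over their backs; the gripper's body (76 mm by 85 mm) begins 54 mm behind the grasp point. The pads swing forward as they close: fully open they stand 13 mm farther back than shut.
Start: joints at [-1.387, 0.599, -0.003, 1.599, 0.002, 0.943, -0.08], TCP at [0.187, 0.7, 0.231] pointing down, gripper open.
Joint ranges: [-2.57, 2.57], [-0.35, 1.97], [-1.29, 1.29], [0.11, 2.56], [-1.05, 4.19], [0.11, 1.86], [-2.63, 2.63]. Speed limits (rad/s): [2.22, 2.22, 3.01, 3.01, 3.14, 3.14, 3.14].

INTERFACE

Orientations are given as a unit quaternion [x, y, z, w].
In Python, from cell import robot gives the robot as it stands.
- The arm moves only by the tool servo_tool, never from a script. Its argument "commands" is a list that holds one entry, the list of rows, each a list of 6 numbers: the shift along the world's x, y, z in m, then the turn, a rotation vector about the world's x, y, z in degrees. In form: [[[dx, dy, dz, rx, ry, rz], ...]]. A call has 1 to 10 rows; each row is the pose to reach, as a shift and turn from the pose commanded when the call began; what a row does not reach only later rows make up. A row lasts 1/8 s, in which the tool goes at most 62.5 mm and 10.7 degrees, less where a joint would pass 70% of its speed; a pose out of reach is approached as far as the arm can. A call with a gripper value outside its range is refused whole. "jaw" is the finger opening in m, from 0 to 0.0854, set as the call begins (left out, the last holds). The fingers move at their own pace and stop on an object; "squeeze" is the grip in N (left out, the last holds). Time passes only in rows, so rows that repeat a pose let the fingers close. It gives the time, the measured TCP pose, the force, the opening and the grip force at its end, in the units of the state.
- robot.get_obs(): the state, without advancing time (a new reading comes with each control period).
- robot.snapshot(name): name is "side" or "top"; returns the picture (400x640x3 uint8, red, green, blue); there is no depth.
- robot.camera_info(name): a dict with "fx", "fy", "cx", "cy" (pixels), "origin" and "rotation" of the camera in the world. Camera axes: x right, y up, looking along -z (the intrinsics and any distortion apply to the point x, -y, -z); pixel columns grow to the right and rows downward; lengths in m; the calibration is good to about 2 mm. A picture is of the moment at which its call begins. camera_info takes no time and is no camera call.
- robot.hand_in(): hands the job in; it is judged then, once.
The state is a dict: "time": time; "joint_pos": joint angles; "qd": joint speeds; "joint_efforts": joint torques, N m; "position": TCP position; "orientation": TCP orientation; "wrist_force": force on the tool from outside, world axes, zero at the start; "moment": the same for the moment, N m; "gripper_width": finger opening in m; "finger_force": force on a finger pad.
Only numpy, scipy, OpenCV 4.12 (cv2) and the standard library are available. Lean on these libraries where they do the work, as an engineer would, in place of code of your own. Each camera call takes 0.05 s, during which the arm holds its last target. There are 200 camera calls.

## Working session

There is one attempt and no reset: what is moved stays moved. The work goes in short steps, Python scripts to look and compute and a tool call to move; the robot and the scene stay as the last step left them, time stands still between calls to the robot, and variables do not carry over. Pictures are saved under pics/ and viewed, at most 10 in all, crops included, and the job is handed in when it is done.

Besides the shell and the picture viewer there is one more tool, called after "Call:" as a command line: name --argument value ..., lists and objects as JSON in quotes. servo_tool: Moves the arm, as the interface text tells. Its arguments: {"type":"object","properties":{"commands":{"type":"array","items":{"type":"array","items":{"type":"array","items":{"type":"number"}}}},"jaw":{"type":"number"},"squeeze":{"type":"number"}},"required":["commands"]}

```bash
mkdir -p pics; python3 - <<'E'
from cell import robot
import cv2
for n in("top","side"):
    cv2.imwrite(f"pics/{n}0.png",cv2.cvtColor(robot.snapshot(n),cv2.COLOR_RGB2BGR)); print(robot.camera_info(n))
o=robot.get_obs(); print(o["time"],o["position"],o["orientation"],o["wrist_force"])
E
```

```text
{'fx': 390.25303578537927, 'fy': 390.25303578537927, 'cx': 318.71313657298094, 'cy': 199.04563476901006, 'origin': array([0.27843376, 0.01537167, 1.31094354]), 'rotation': array([-0.06616511,  0.06935403,  0.70922328, -0.69843721])}
{'fx': 458.97375025243275, 'fy': 458.97375025243275, 'cx': 320.61445521664996, 'cy': 202.19770434822215, 'origin': array([ 0.30943963, -0.90382505,  0.83759878]), 'rotation': array([ 0.42767677, -0.04282873, -0.10177935,  0.89716177])}
0.1 [0.18682706 0.70006811 0.23050031] [ 1.30016029e-01  9.91511647e-01 -6.96693606e-04 -3.56503071e-05] [-0.04687366  0.19218639 -0.17532003]
```

View pics/top0.png

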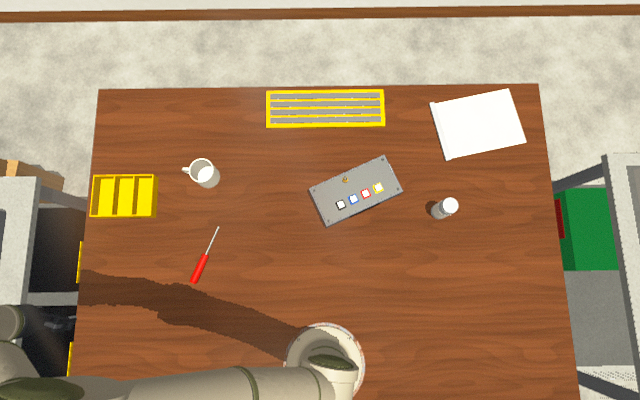

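View pics/side0.png

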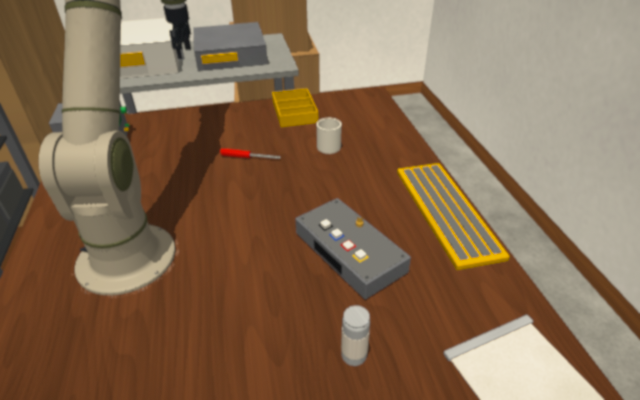

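The top view shows the box with keys at about (341,204), (353,199), (365,194) and (378,188). The adapter is at (345,179), the spray can at (445,208), and the mug and screwdriver are far to the left. Next I'll enlarge the box in both views.

```bash
python3 - <<'E'
import cv2,numpy as np
a=cv2.resize(cv2.imread("pics/top0.png")[145:235,295:415],None,fx=6,fy=6,interpolation=cv2.INTER_CUBIC)
cv2.imwrite("pics/topc.png",a)
b=cv2.resize(cv2.imread("pics/side0.png")[190:300,285:415],None,fx=5,fy=5,interpolation=cv2.INTER_CUBIC)
cv2.imwrite("pics/sidec.png",b)
E
```

```text
(no output)
```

View pics/topc.png

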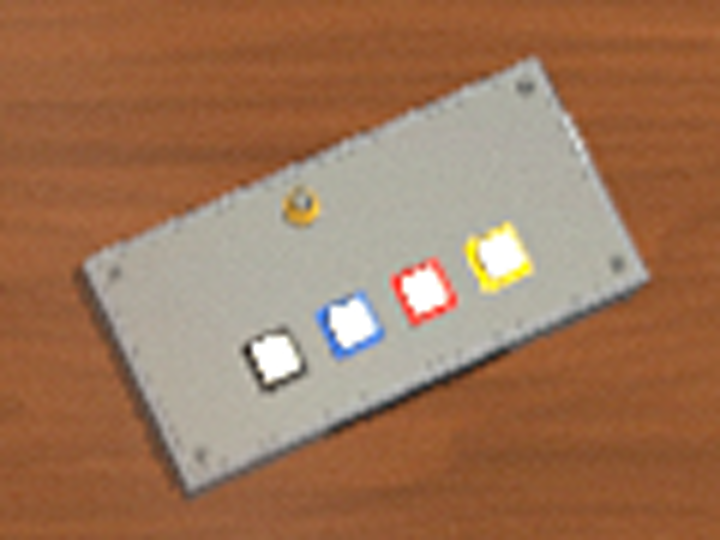

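View pics/sidec.png

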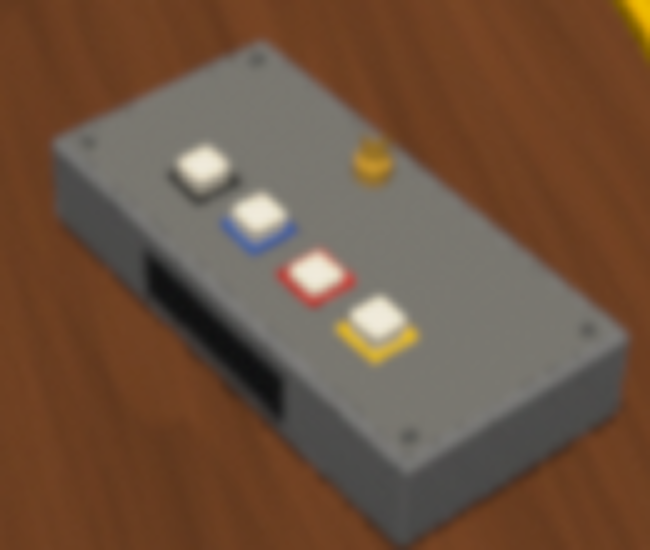

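The crops show the top-face corners. In the top crop they are at (88,262), (536,60), (645,275) and (190,490). In the side crop they are at (55,142)/(262,40)/(628,338)/(405,470). The red key looks lower than the others, and tapping will check that.

```bash
cat > h.py <<'E'
import numpy as np
from cell import robot
from scipy.spatial.transform import Rotation as R
def ray(n,u,v,z):
    c=robot.camera_info(n); d=R.from_quat(c["rotation"]).apply([(u-c["cx"])/c["fx"],-(v-c["cy"])/c["fy"],-1])
    o=np.array(c["origin"]); return o+d*(z-o[2])/d[2]
E
python3 - <<'E'
from h import *
np.set_printoptions(precision=4,suppress=True)
# order: (+x,+y),(+x,-y),(-x,-y),(-x,+y)
M=np.array([[70,140],[70,-140],[-70,-140],[-70,140]])/1e3
out=[]
for n,P,s,o in(("top",[(88,262),(536,60),(645,275),(190,490)],6,(295,145)),("side",[(262,40),(628,338),(405,470),(55,142)],5,(285,190))):
    W=np.array([ray(n,(u+.5)/s-.5+o[0],(v+.5)/s-.5+o[1],.06)[:2] for u,v in P])
    print(n,"sides",np.linalg.norm(np.roll(W,-1,0)-W,axis=1))
    c=W.mean(0); rot,_=R.align_vectors(np.c_[W-c,0*W[:,:1]],np.c_[M,0*M[:,:1]]); yaw=rot.as_euler('zyx')[0]
    K=c+rot.apply([[-.025,y,0] for y in(.0675,.0225,-.0225,-.0675)])[:,:2]
    print(c,np.degrees(yaw)); print(K); out.append(K)
    A={"top":[(301,206)],"side":[(373,160)]}[n][0]
    print("adapter",ray(n,(A[0]+.5)/s-.5+o[0],(A[1]+.5)/s-.5+o[1],.075 if n=="side" else .09))
    KP={"top":[(275,360),(352,322),(426,288),(502,253)],"side":[(203,165),(260,213),(318,272),(378,317)]}[n]
    for z in (.072,.066): print(z,np.array([ray(n,(u+.5)/s-.5+o[0],(v+.5)/s-.5+o[1],z)[:2] for u,v in KP]).round(4).tolist())
print(np.mean(out,0))
q=robot.get_obs()["orientation"]; print(R.from_quat(q).as_matrix())
E
```

```text
top sides [0.2744 0.1345 0.276  0.137 ]
[ 0.5514 -0.1139] 24.037124939002812
[[ 0.5011 -0.0624]
 [ 0.5194 -0.1035]
 [ 0.5378 -0.1446]
 [ 0.5561 -0.1857]]
adapter [ 0.5804 -0.0769  0.09  ]
0.072 [[0.4999, -0.0619], [0.5201, -0.1039], [0.5382, -0.1446], [0.557, -0.1866]]
0.066 [[0.501, -0.0622], [0.5213, -0.1045], [0.5395, -0.1454], [0.5584, -0.1876]]
side sides [0.2793 0.1357 0.2756 0.1371]
[ 0.5525 -0.1148] 23.657885745252553
[[ 0.5025 -0.063 ]
 [ 0.5206 -0.1043]
 [ 0.5386 -0.1455]
 [ 0.5567 -0.1867]]
adapter [ 0.5847 -0.0837  0.075 ]
0.072 [[0.5019, -0.0644], [0.521, -0.1053], [0.5377, -0.1515], [0.5569, -0.1867]]
0.066 [[0.5034, -0.0579], [0.5226, -0.099], [0.5395, -0.1456], [0.5589, -0.1811]]
[[ 0.5018 -0.0627]
 [ 0.52   -0.1039]
 [ 0.5382 -0.145 ]
 [ 0.5564 -0.1862]]
[[-0.9662  0.2578 -0.0003]
 [ 0.2578  0.9662 -0.0014]
 [-0.0001 -0.0014 -1.    ]]
```

Call:
servo_tool --commands '[[[0.034,-0.05,0,0,0,-5],[0.068,-0.1,0,0,0,-10],[0.102,-0.15,0,0,0,-15],[0.136,-0.2,0,0,0,-20],[0.17,-0.25,0,0,0,-25],[0.204,-0.3,0,0,0,-31],[0.238,-0.35,0,0,0,-37],[0.272,-0.4,0,0,0,-43],[0.313,-0.45,0,0,0,-51],[0.313,-0.45,0,0,0,-51]]]' --jaw 0

```text
time: 1.35
position: [0.5027, 0.2457, 0.2314]
orientation: [0.548, 0.836, -0.0, 0.001]
wrist_force: [-0.3, -0.0, -0.7]
gripper_width: 0.0001
finger_force: 0.0
```

Call:
servo_tool --commands '[[[0,-0.06,0,0,0,0],[0,-0.12,0,0,0,0],[0,-0.18,0,0,0,0],[0,-0.24,0,0,0,0],[0.0015,-0.313,-0.02,0,0,0],[0.0015,-0.313,-0.07,0,0,0],[0.0015,-0.313,-0.12,0,0,0],[0.0015,-0.313,-0.12,0,0,0],[0.0015,-0.313,-0.12,0,0,0]]]'

```text
time: 2.48
position: [0.5019, -0.062, 0.1123]
orientation: [0.544, 0.839, 0.0, 0.0]
wrist_force: [0.8, 0.0, -0.4]
gripper_width: 0.0001
finger_force: 0.0
```

```bash
python3 - <<'E'
from h import *
import cv2
ims=[]
for n,(y,x) in (("top",(145,295)),("side",(170,275))):
    im=cv2.cvtColor(robot.snapshot(n),cv2.COLOR_RGB2BGR); ims.append(cv2.resize(im[y:y+130,x:x+130],None,fx=3,fy=3,interpolation=2))
cv2.imwrite("pics/c1.png",np.hstack(ims)); o=robot.get_obs(); print(o["time"],o["position"],o["orientation"],o["wrist_force"],o["joint_pos"])
E
```

```text
2.575 [ 0.50255159 -0.06200805  0.11311934] [0.5437463  0.83924839 0.00084108 0.00117798] [ 0.08394246  0.46438733 -0.29535853] [-0.13038948  0.5322181   0.20045564  2.21045202 -0.25297436  0.41666504
  0.69578088]
```

View pics/c1.png

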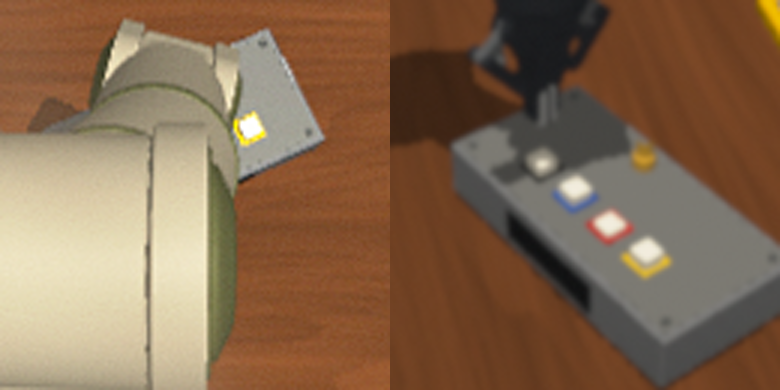

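The closed fingertips are over key 1, with the adapter well clear. I'll tap it gently.

Call:
servo_tool --commands '[[[0,0,-0.025,0,0,0],[0,0,-0.033,0,0,0],[0,0,-0.036,0,0,0],[0,0,-0.038,0,0,0],[0,0,-0.04,0,0,0],[0,0,-0.04,0,0,0],[0,0,-0.04,0,0,0]]]'

```text
time: 3.45
position: [0.5017, -0.0625, 0.0715]
orientation: [0.544, 0.839, 0.0, 0.0]
wrist_force: [-0.4, 0.3, 2.4]
gripper_width: 0.0
finger_force: 1.2
```

Call:
servo_tool --commands '[[[0,0,-0.001,0,0,0],[0,0,-0.0015,0,0,0],[0,0,-0.0015,0,0,0],[0,0,-0.0015,0,0,0]]]'

```text
time: 3.95
position: [0.5017, -0.0625, 0.0699]
orientation: [0.544, 0.839, 0.0, 0.0]
wrist_force: [0.3, -0.0, 3.6]
gripper_width: -0.0003
finger_force: 2.0
```

Call:
servo_tool --commands '[[[0,0,0.0415,0,0,0],[0.009,-0.0205,0.0415,0,0,0],[0.018,-0.041,0.0415,0,0,0],[0.018,-0.041,0.015,0,0,0],[0.018,-0.041,0.006,0,0,0],[0.018,-0.041,0.003,0,0,0],[0.018,-0.041,0,0,0,0],[0.018,-0.041,0,0,0,0],[0.018,-0.041,0,0,0,0]]]'

```text
time: 5.08
position: [0.5192, -0.1033, 0.0702]
orientation: [0.544, 0.839, 0.0, -0.0]
wrist_force: [-1.8, 0.0, 3.7]
gripper_width: 0.0002
finger_force: 1.8
```

Keys 1 and 2 are out: they yield at about 3.7 N with the tip at 70 mm. Key 3 is next.

Call:
servo_tool --commands '[[[0,0,0.0415,0,0,0],[0.009,-0.0205,0.0415,0,0,0],[0.0185,-0.041,0.0415,0,0,0],[0.0185,-0.041,0.015,0,0,0],[0.0185,-0.041,0.006,0,0,0],[0.0185,-0.041,0.003,0,0,0],[0.0185,-0.041,0,0,0,0],[0.0185,-0.041,0,0,0,0],[0.0185,-0.041,0,0,0,0]]]'

```text
time: 6.2
position: [0.5382, -0.1445, 0.0702]
orientation: [0.544, 0.839, 0.0, 0.0]
wrist_force: [-0.2, 0.5, -0.1]
gripper_width: -0.0003
finger_force: 0.0
```

Call:
servo_tool --commands '[[[0,0,0.0415,0,0,0],[0.009,-0.0205,0.0415,0,0,0],[0.018,-0.041,0.0415,0,0,0],[0.018,-0.041,0.015,0,0,0],[0.018,-0.041,0.006,0,0,0],[0.018,-0.041,0.003,0,0,0],[0.018,-0.041,0,0,0,0],[0.018,-0.041,0,0,0,0],[0.018,-0.041,0,0,0,0]]]'

```text
time: 7.32
position: [0.5559, -0.1856, 0.0703]
orientation: [0.544, 0.839, -0.0, 0.0]
wrist_force: [-3.3, -0.1, 3.3]
gripper_width: -0.0
finger_force: 1.8
```

Key 3 gave no contact at 70 mm and key 4 is out, so key 3 is the latched one. I'll go back and feel it at 66 mm first.

Call:
servo_tool --commands '[[[0,0,0.0415,0,0,0],[-0.009,0.0205,0.0415,0,0,0],[-0.018,0.041,0.0415,0,0,0],[-0.018,0.041,0.015,0,0,0],[-0.018,0.041,0.003,0,0,0],[-0.018,0.041,-0.001,0,0,0],[-0.018,0.041,-0.004,0,0,0],[-0.018,0.041,-0.0045,0,0,0],[-0.018,0.041,-0.0045,0,0,0]]]'

```text
time: 8.45
position: [0.5378, -0.1445, 0.066]
orientation: [0.544, 0.839, 0.0, -0.0]
wrist_force: [-2.3, 2.0, 8.0]
gripper_width: -0.0002
finger_force: 3.9
```

Call:
servo_tool --commands '[[[0,0,-0.001,0,0,0],[0,0,-0.002,0,0,0],[0,0,-0.003,0,0,0],[0,0,-0.003,0,0,0],[0,0,-0.003,0,0,0]]]'

```text
time: 9.07
position: [0.5378, -0.1445, 0.0634]
orientation: [0.544, 0.839, 0.0, 0.0]
wrist_force: [-2.9, 1.7, 11.4]
gripper_width: -0.0001
finger_force: 5.4
```

Call:
servo_tool --commands '[[[0,0,-0.0005,0,0,0],[0,0,-0.0012,0,0,0],[0,0,-0.0012,0,0,0],[0,0,-0.0012,0,0,0]]]'

```text
time: 9.57
position: [0.5378, -0.1445, 0.063]
orientation: [0.544, 0.839, 0.001, 0.0]
wrist_force: [-5.2, 2.0, 20.7]
gripper_width: -0.0001
finger_force: 10.8
```

The force rises sharply to 20.7 N at 63.0 mm, so the key is on its stop. Now I'll let it go, re-tap it at 70 mm, then retreat clear.

Call:
servo_tool --commands '[[[0,0,0.004,0,0,0],[0,0,0.012,0,0,0],[0,0,0.025,0,0,0],[0,0,0.025,0,0,0],[0,0,0.014,0,0,0],[0,0,0.0105,0,0,0],[0,0,0.0087,0,0,0],[0,0,0.0087,0,0,0],[0,0,0.0087,0,0,0]]]'

```text
time: 10.7
position: [0.5377, -0.1444, 0.0698]
orientation: [0.544, 0.839, -0.0, -0.0]
wrist_force: [-1.0, 1.8, 4.1]
gripper_width: 0.0003
finger_force: 2.0
```

Call:
servo_tool --commands '[[[0,0,0.03,0,0,0],[0,0,0.09,0,0,0],[0,0,0.15,0,0,0],[0,0.06,0.16,0,0,0],[0,0.12,0.16,0,0,0],[0,0.18,0.16,0,0,0],[0,0.24,0.16,0,0,0],[0,0.3,0.16,0,0,0],[0,0.36,0.16,0,0,0],[0,0.36,0.16,0,0,0]]]'

```text
time: 11.95
position: [0.5371, 0.2213, 0.2292]
orientation: [0.541, 0.841, 0.001, -0.001]
wrist_force: [-0.6, -0.4, -0.2]
gripper_width: -0.0002
finger_force: 0.0
```

```bash
python3 - <<'E'
from h import *
import cv2
ims=[]
for n,(y,x) in (("top",(135,295)),("side",(180,285))):
    im=cv2.cvtColor(robot.snapshot(n),cv2.COLOR_RGB2BGR); ims.append(cv2.resize(im[y:y+130,x:x+130],None,fx=3,fy=3,interpolation=2))
cv2.imwrite("pics/c2.png",np.hstack(ims))
E
```

```text
(no output)
```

View pics/c2.png

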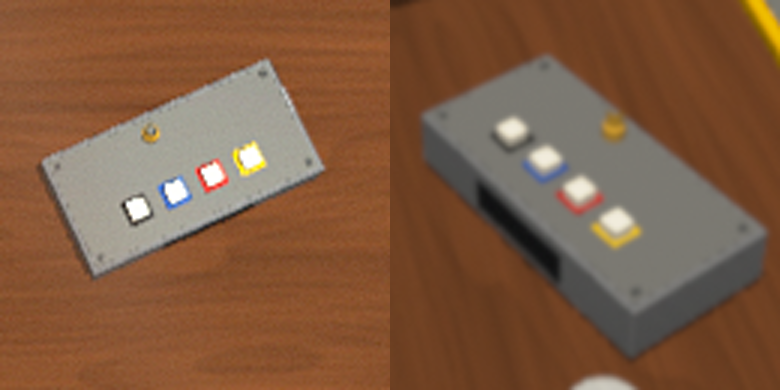

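All four keys now stand out alike; the red one at (580,190) is raised like the rest. The adapter hasn't moved.

```bash
python3 -c "
from cell import robot
print(robot.hand_in())"
```

```text
the job is handed in; nothing more can be done
None
```

The third key was the latched one: I pressed it to its stop and let go, it sprang out to match the other three, and the job is handed in at about 12 s.

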